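# Load the shoe brushes on the dust extractor and start it

### The job

Unhook every shoe brush that hangs on the brass rack and stand them all upright, bristles down, wholly on the dust extractor's flat grate. Once all of them stand there, turn the air valve to half open (handle at 45 degrees), then press the sprung start lever right down to its stop and let it come back up. Leave the other things on the ledge where they are.

Things in the scene. Friction and masses are not known exactly. Their poses are not given: they have to be found in the camera images.
- brush0: shoe brush (identical; absent, or hanging upright on a hook). Origin: underside centre, z up. Head 76 (x) x 56 (y) x 38 mm high; above it an open eye of 8 mm wire in the y-z plane, inside 32 mm wide, an upside-down V on top whose wire centre peaks at z = 110 mm (inside about 68 mm high); on top a wooden grip block 18 (x) x 30 (y) mm, from z = 116 to 170 mm. About 0.2 kg, head heaviest.
- brush1: shoe brush (identical; absent, or hanging upright on a hook). Origin: underside centre, z up. Head 76 (x) x 56 (y) x 38 mm high; above it an open eye of 8 mm wire in the y-z plane, inside 32 mm wide, an upside-down V on top whose wire centre peaks at z = 110 mm (inside about 68 mm high); on top a wooden grip block 18 (x) x 30 (y) mm, from z = 116 to 170 mm. About 0.2 kg, head heaviest.
- brush2: shoe brush (identical; absent, or hanging upright on a hook). Origin: underside centre, z up. Head 76 (x) x 56 (y) x 38 mm high; above it an open eye of 8 mm wire in the y-z plane, inside 32 mm wide, an upside-down V on top whose wire centre peaks at z = 110 mm (inside about 68 mm high); on top a wooden grip block 18 (x) x 30 (y) mm, from z = 116 to 170 mm. About 0.2 kg, head heaviest.
- brush3: shoe brush (identical; absent, or hanging upright on a hook). Origin: underside centre, z up. Head 76 (x) x 56 (y) x 38 mm high; above it an open eye of 8 mm wire in the y-z plane, inside 32 mm wide, an upside-down V on top whose wire centre peaks at z = 110 mm (inside about 68 mm high); on top a wooden grip block 18 (x) x 30 (y) mm, from z = 116 to 170 mm. About 0.2 kg, head heaviest.
- rack: fixed rack, brass rail on two posts, four deep upturned hooks at y = -120, -40, 40, 120 mm of its own y axis; origin on the work surface under the line of hook bottoms. The hooks open to its -x (robot side). Rail (14 mm thick, centre 172 mm up) and posts (y = -165, 165 mm) are 62 mm behind the hook bottoms (+x).
- hook0 (a point): centre of the 8 mm rod at the hook's lowest place, 150 mm up; a brush hangs here by its eye, its origin 99 mm lower. The upturned tip is 28 mm in front (rack -x), its end 32 mm above this point. Raise a brush 29 to 55 mm (best 42) so that the eye clears the tip and the head does not strike the hook from below; come about 80 mm forward before raising further.
- hook1 (a point): centre of the 8 mm rod at the hook's lowest place, 150 mm up; a brush hangs here by its eye, its origin 99 mm lower. The upturned tip is 28 mm in front (rack -x), its end 32 mm above this point. Raise a brush 29 to 55 mm (best 42) so that the eye clears the tip and the head does not strike the hook from below; come about 80 mm forward before raising further.
- hook2 (a point): centre of the 8 mm rod at the hook's lowest place, 150 mm up; a brush hangs here by its eye, its origin 99 mm lower. The upturned tip is 28 mm in front (rack -x), its end 32 mm above this point. Raise a brush 29 to 55 mm (best 42) so that the eye clears the tip and the head does not strike the hook from below; come about 80 mm forward before raising further.
- hook3 (a point): centre of the 8 mm rod at the hook's lowest place, 150 mm up; a brush hangs here by its eye, its origin 99 mm lower. The upturned tip is 28 mm in front (rack -x), its end 32 mm above this point. Raise a brush 29 to 55 mm (best 42) so that the eye clears the tip and the head does not strike the hook from below; come about 80 mm forward before raising further.
- grate (a point): centre of the flat slotted grate that forms the whole top of the fixed dust extractor (a low steel box 270 mm along x, 260 mm along y), 35 mm above the surface; axes along the box; no rim. Four brushes fit on it in two rows of two, wholly inside its edges.
- valve (a joint): turning angle of the air valve's handle in rad: 0 closed (handle across the pipe, along the valve's -y), 1.571 fully open (handle along the pipe, +x end), growing counter-clockwise seen from above; half open is 0.785. Starts nearly closed (0 to 0.3). Stiff (0.15 N m), stays where it is left.
- valve_axis (a point): point on the valve's vertical turning axis at the mid height of the handle, 75 mm above the surface; fixed; x along the pipe
- valve_grip (a point): point on the valve's steel handle bar, 80 mm from the turning axis, at mid height of the bar (14 mm wide, 16 mm tall, its end 110 mm from the axis); z up, -y points outwards along the bar
- lever (a joint): angle of the sprung start lever in rad: 0 at rest (arm slanting up by 0.42 rad), 0.65 at its lower stop (arm sloping down by 0.23 rad). A spring brings it back up; about 3 N at the T handle to start it, 7 N at the stop.
- lever_tip (a point): centre of the black T handle bar at the end of the lever, 20 mm thick, 64 mm long along the lever's x axis, moves with the lever; 120 mm from the hinge
- lever_hinge (a point): point on the lever's hinge axis, 65 mm above the surface, fixed; the axis is x; the arm reaches out along -y of this frame and is pressed down
- brush_tray: bystander to leave alone: open black bakelite tray 120 x 200 mm, 30 mm high; origin at its underside
- shoe_tree_a: bystander to leave alone: chrome shoe tree, about 210 mm long, 50 mm high; origin at its underside
- shoe_tree_b: bystander to leave alone: chrome shoe tree, about 210 mm long, 50 mm high; origin at its underside
- shoehorn: bystander to leave alone: ivory-coloured shoehorn lying flat, 175 mm long; origin at its underside
- wax_tin_a: bystander to leave alone: round wax tin, 74 mm across, 23 mm high; origin at its underside
- wax_tin_b: bystander to leave alone: round wax tin, 80 mm across, 23 mm high; origin at its underside
- dressing: bystander to leave alone: amber bottle of 52 mm diameter, 120 mm high; origin at its underside
Not all that is in view belongs to the job. What is shaped like the brush2 but green or turquoise is not meant.

How it is judged:
On the way, in this order (a step that is already met when the one before it is completed fails the run):
1. all brushes present stand upright and flat on the grate (x of brush0 in the frame of grate between -0.107 and 0.107 m and y of brush0 in the frame of grate between -0.102 and 0.102 m and z of brush0 in the frame of grate between -0.005 and 0.005 m and angle between each of brush0, brush1, brush2, brush3's own z axis and vertical below 0.1 rad and linear speed of each of brush0, brush1, brush2, brush3 below 0.03 m/s and x of brush1 in the frame of grate between -0.107 and 0.107 m and y of brush1 in the frame of grate between -0.102 and 0.102 m and z of brush1 in the frame of grate between -0.005 and 0.005 m and x of brush2 in the frame of grate between -0.107 and 0.107 m and y of brush2 in the frame of grate between -0.102 and 0.102 m and z of brush2 in the frame of grate between -0.005 and 0.005 m and x of brush3 in the frame of grate between -0.107 and 0.107 m and y of brush3 in the frame of grate between -0.102 and 0.102 m and z of brush3 in the frame of grate between -0.005 and 0.005 m), for 0.2 s.
2. the valve handle is set to half open (value of joint valve between 0.645 and 0.925 rad), for 0.3 s.
3. the start lever is pressed down to its stop (value of joint lever above 0.61 rad), for 0.05 s.
4. the start lever has come back up (value of joint lever below 0.06 rad), for 0.2 s.
At the end, for the whole second after the job is handed in: Every brush present stands at rest on the grate (origin within 107 mm of the grate's centre along its x and 102 mm along its y, and within 5 mm of its height, tilted less than 0.1 rad), the valve stands at 0.785 rad within 0.14, and the lever is back up (below 0.06 rad) (all of step 1 and all of step 2 and value of joint lever below 0.06 rad); the robot touches nothing.
It fails at once if a bystander is moved more than 30 mm or knocked over (distance of any of brush_tray, shoe_tree_a, shoe_tree_b, shoehorn, wax_tin_a, wax_tin_b, dressing from where it was at the start of the episode above 0.03 m or angle between any of brush_tray, shoe_tree_a, shoe_tree_b, shoehorn, wax_tin_a, wax_tin_b, dressing's own z axis and vertical above 0.4 rad).
Of brush0, brush1, brush2, brush3 only 3 to 4 are there at a start; the rules pass over those that are not, and their reading is None.
At some moment in a run one of brush0, brush1, brush2, brush3 may be knocked a few centimetres aside while the robot is not near it.
It also fails if it takes over 210 s, if anything falls off the work surface, if the arm or the gripper's body presses on something with over 40 N, if the wrist force passes 120 N, or if a joint passes its speed limit or range.

### The arm

A 6-joint arm with a two-finger parallel gripper is mounted at the origin on the work surface. World frame = base frame: x ahead of the robot, y to its left, z up, the work surface at z = 0. Lengths are in m, angles in rad, forces in N, time in s.
With the tool pointing down it reaches from about 0.375 to 0.975 m from the base axis. Payload 3.8 kg.
Tool frame: the origin (TCP) lies on the centre line of the jaws, within the pads' length; the fingertips stand 8 mm ahead of it and the grasp point (between the pads) lies 11 mm behind it; z points along the fingers, y is the line along which they close (so a half turn about z gives the same grasp; the last joint's range is limited). The gripper opens to 85 mm and grips with 20 to 120 N. Pads are 22 mm wide; open, the fingers measure 114 mm over their backs; the gripper's body (76 mm by 85 mm) begins 54 mm behind the grasp point. The pads swing forward as they close: fully open they stand 13 mm farther back than shut.
Start: joints at [-0.037, 0.264, 1.604, -0, 1.274, -0.037], TCP at [0.675, -0, 0.239] pointing down, gripper open.
Joint ranges: [-2.63, 2.63], [-0.94, 2.18], [0.31, 2.57], [-1.31, 4.45], [0, 2.66], [-2.55, 2.55]. Speed limits (rad/s): [2.57, 2.57, 3.14, 3.14, 3.14, 3.14].

### API

Orientations are given as a unit quaternion [x, y, z, w].
In Python, from bench import arm, imaging, close_job, models gives the robot as it stands.
- The arm moves only by the tool servo_tool, never from a script. Its arguments are lists of equal length, an entry for each row: "delta_pos": the shift along the tool's x, y, z in cm, a list of three; "dr": the turn, a rotation vector about the tool's x, y, z in degrees, a list of three; "fingers": the finger opening in cm, from 0 to 8.54. A call has 1 to 8 rows; each row shifts and turns the commanded pose from where the row before left it, along the tool's axes as they then stand; what a row does not reach is not made up. A row lasts 1/10 s, in which the tool goes at most 50 mm and 8.59 degrees, less where a joint would pass 70% of its speed; a pose out of reach is approached as far as the arm can. A call is refused whole if a number of a shift passes 5 or a number of a turn 8.59, either way. A call with a gripper value outside its range is refused whole. The fingers move at their own pace and stop on an object; the grip force is fixed at half the most. Time passes only in rows, so rows that do not move let the fingers close. It gives the time, the measured TCP pose, the force, the opening and the grip force at its end, in the units of the state.
- arm.state(): the state, without advancing time (a new reading comes with each control period).
- imaging.camera(name): name is "scene" or "side" or "wrist"; returns the picture (384x512x3 uint8, red, green, blue); there is no depth.
- imaging.calibration(name): a dict with "fovy" (degrees; the focal length in pixels is half the picture's height over the tangent of half this angle, whatever the lens; pixels are square), "cx", "cy" (the principal point, pixels), "rvec" (rotation vector, rad) and "tvec" (3), from world to camera coordinates, as OpenCV has them. Camera axes: x right, y down, z forward; pixel columns grow to the right and rows downward; lengths in m; the calibration is good to about 2 mm. A picture is of the moment at which its call begins: read the wrist's pose just before it. calibration takes no time and is no camera call; for the wrist camera it gives the pose at the moment of the call.
- close_job(): hands the job in; it is judged then, once.
Trained networks look in the newest picture that a camera, given by its name, has taken for a name from the list of things; names that differ only in an ending like _2 or _b are one class to them, and where a whole thing is asked for, a point or a joint stands for the part that bears it (a point fixed in the world has none). Each returns a list of dicts, best first, with "score" (0 to 1); they miss things now and then, are a little off and sometimes report something else, mostly with a low value. They report only what shows in the picture. A call takes as long as a camera call. They do not tell look-alikes from the thing itself.
- models.search_frame(camera, query): "position" ([x, y, z] in m, in world coordinates, good to about 4 mm: the middle of the surface that is visible of it).
- models.place_of(camera, query): "position" ([x, y, z] in m, in world coordinates, good to about 4 mm: a listed point, or the origin of a listed thing).
The state is a dict: "clock": time; "q": joint angles; "joint_velocities": joint speeds; "joint_torque": joint torques, N m; "eef_pos": TCP position; "eef_rot": TCP orientation; "force": force on the tool from outside, world axes, zero at the start; "moment": the same for the moment, N m; "grip_width": finger opening in m; "grasp_force": force on a finger pad.
Only numpy, scipy, OpenCV 4.12 (cv2) and the standard library are available. Lean on these libraries where they do the work, as an engineer would, in place of code of your own. Each camera call takes 0.05 s, during which the arm holds its last target. There are 200 camera calls.

## Working session

There is one attempt and no reset: what is moved stays moved. The work goes in short steps, Python scripts to look and compute and a tool call to move; the robot and the scene stay as the last step left them, time stands still between calls to the robot, and variables do not carry over. Pictures are saved under pics/ and viewed, at most 14 in all, crops included, and the job is handed in when it is done.

Besides the shell and the picture viewer there is one more tool, called after "Request:" as name(argument=value, ...) on one line, values as JSON. servo_tool: Moves the arm, as the interface text tells. Its arguments: {"type":"object","properties":{"delta_pos":{"type":"array"},"dr":{"type":"array"},"fingers":{"type":"array"}},"required":["delta_pos","dr","fingers"]}

```bash
mkdir -p pics; ls; cat > h.py <<'E'
import numpy as np, cv2
from scipy.spatial.transform import Rotation as R
from bench import arm, imaging, close_job, models
def shot(c,n):
    im=imaging.camera(c); cv2.imwrite(f'pics/{n}.png',im[:,:,::-1]); return im
def cal(c):
    k=imaging.calibration(c); f=192/np.tan(np.radians(k['fovy'])/2)
    return np.array([[f,0,k['cx']],[0,f,k['cy']],[0,0,1.]]),np.array(k['rvec'],float),np.array(k['tvec'],float)
def proj(c,P):
    K,r,t=cal(c); return cv2.projectPoints(np.array(P,float).reshape(-1,1,3),r,t,K,None)[0][:,0]
def ray(c,uv,z):
    K,r,t=cal(c); M=R.from_rotvec(r.ravel()).as_matrix(); t=t.ravel(); o=-M.T@t
    d=M.T@np.linalg.inv(K)@[uv[0],uv[1],1]; return o+d*(z-o[2])/d[2]
E
cat > a.py <<'E'
from h import *
a=shot('scene','s0'); b=shot('side','d0')
cv2.imwrite('pics/both.png',cv2.resize(np.vstack([a,b])[:,:,::-1],None,fx=.78,fy=.78))
for c in ['scene','side']:
  for q in ['brush0','hook0','grate','valve_axis','valve_grip','lever_tip','lever_hinge','rack']:
    for d in models.place_of(c,q):
      if d['score']>.2: print(c,q,np.round(d['position'],3),round(d['score'],2),proj(c,d['position']).round(0)[0])
s=arm.state(); print(s['clock'],s['eef_pos'],s['eef_rot'],s['grip_width'],s['force'])
E
python3 a.py
```

```text
pics
scene brush0 [ 0.623 -0.233  0.049] 0.9 [177. 208.]
scene brush0 [ 0.618 -0.073  0.052] 0.83 [220. 219.]
scene brush0 [0.609 0.009 0.045] 0.78 [244. 225.]
scene brush0 [ 0.227 -0.312  0.003] 0.73 [205. 145.]
scene brush0 [ 0.614 -0.152  0.051] 0.69 [199. 212.]
scene brush0 [0.77  0.097 0.   ] 0.61 [252. 279.]
scene brush0 [ 0.727 -0.42  -0.005] 0.59 [117. 225.]
scene hook0 [ 0.621 -0.151  0.146] 0.97 [197. 195.]
scene hook0 [0.604 0.007 0.153] 0.91 [244. 202.]
scene hook0 [ 0.617 -0.072  0.148] 0.68 [219. 200.]
scene hook0 [ 0.622 -0.233  0.146] 0.63 [174. 188.]
scene grate [0.483 0.266 0.038] 0.57 [328. 221.]
scene grate [ 0.795 -0.028 -0.004] 0.27 [212. 274.]
scene valve_axis [ 0.441 -0.251  0.075] 0.94 [195. 168.]
scene valve_axis [ 0.231  0.32  -0.002] 0.7 [356. 185.]
scene valve_grip [0.48  0.266 0.039] 0.39 [328. 220.]
scene lever_hinge [ 0.435 -0.013  0.065] 0.63 [256. 185.]
side brush0 [ 0.304 -0.161 -0.004] 0.98 [221. 254.]
side brush0 [ 0.228 -0.318 -0.004] 0.87 [210. 294.]
side brush0 [ 0.615 -0.071  0.051] 0.8 [290. 209.]
side brush0 [ 0.771  0.092 -0.   ] 0.8 [309. 
[... 372 characters left out ...]
[ 0.625 -0.232  0.149] 0.58 [311. 219.]
side hook0 [ 0.435 -0.011  0.062] 0.58 [243. 207.]
side grate [0.48  0.263 0.031] 0.78 [236. 171.]
side valve_axis [ 0.437 -0.254  0.077] 0.63 [262. 250.]
side valve_axis [0.23  0.319 0.004] 0.46 [180. 179.]
side valve_grip [ 0.446 -0.33   0.076] 0.49 [272. 266.]
side lever_tip [ 0.445 -0.123  0.114] 0.66 [253. 217.]
side lever_tip [ 0.612 -0.07   0.052] 0.3 [289. 209.]
side lever_hinge [ 0.436 -0.013  0.065] 0.83 [243. 207.]
side lever_hinge [ 0.612 -0.073  0.149] 0.27 [291. 191.]
0.9 [ 6.75007219e-01 -4.42737160e-06  2.39327064e-01] [7.07115650e-01 7.07097911e-01 2.23486057e-05 1.18145012e-05] 0.08536710367381449 [ 0.2380587  -0.39614031  0.12710911]
```

View pics/s0.png

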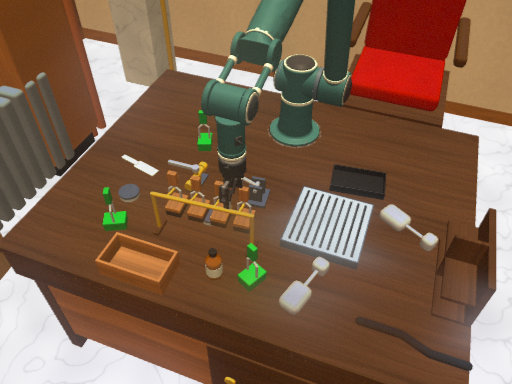

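View pics/d0.png

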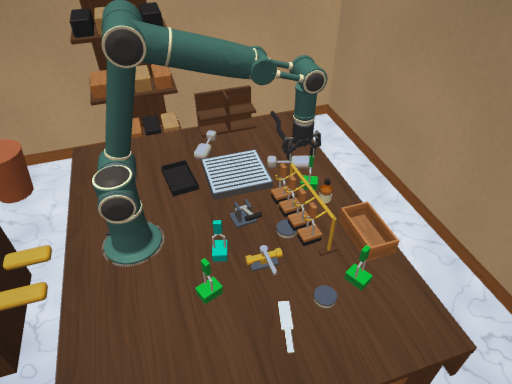

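```bash
python3 - <<'E'
import cv2
a=cv2.imread('pics/s0.png')[165:275,100:380]; b=cv2.imread('pics/d0.png')[150:310,180:400]
a=cv2.resize(a,(560,220)); b=cv2.resize(b,(495,360))
import numpy as np
o=np.zeros((590,570,3),'u1'); o[:220,:560]=a; o[225:585,:495]=b
cv2.imwrite('pics/crop0.png',o)
E
```

```text
(no output)
```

View pics/crop0.png

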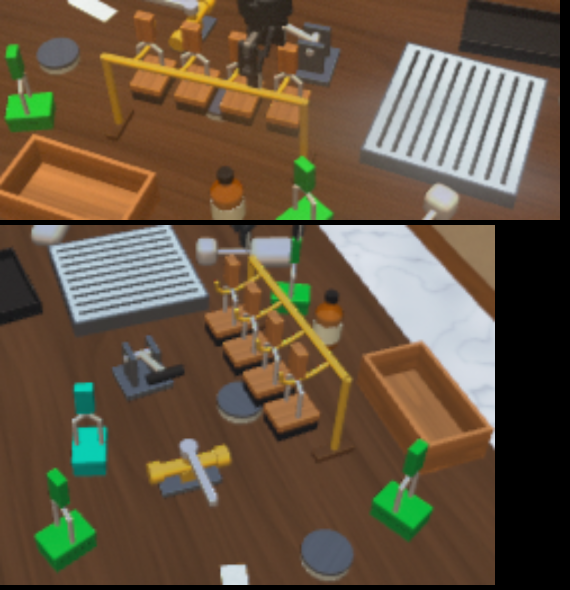

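The brown brushes on the rack are the targets, at scene pixels (177,208), (199,212), (220,219) and (244,225), so all four hooks are filled. The things that could be mistaken for them are:
- green brushes at scene (205,145), (115,220) and (252,275)
- the turquoise one at side (219,245)

The crop confirms four brown brushes hanging.

```bash
python3 - <<'E'
from h import *
c=[ray('scene',p,.035)[:2] for p in [(304,188),(373,205),(358,259.5),(284,241.5)]]
print(np.round(c,3), np.mean(c,0).round(4))
for i in range(4): d=c[(i+1)%4]-c[i]; print(np.linalg.norm(d).round(3), np.degrees(np.arctan2(d[1],d[0])).round(1))
# pipe ends from side crop (scale 2.25, offset 180,150, row off 225)
f=lambda u,v:(180+u/2.25,150+(v-225)/2.25)
for p in [(150,472),(230,457),(190,445),(212,500),(240,402)]: print(p,ray('side',f(*p),.06 if p[1]>450 and p[0]!=212 else .075)[:2].round(3))
for q in ['wax_tin_a','dressing','shoe_tree_a']:
  for cc in ['side','scene']: 
    print(q,cc,[(np.round(d['position'],3).tolist(),round(d['score'],2)) for d in models.place_of(cc,q) if d['score']>.3])
E
```

```text
[[0.357 0.146]
 [0.351 0.398]
 [0.603 0.395]
 [0.618 0.154]] [0.4822 0.2732]
0.252 91.4
0.253 -0.6
0.242 -86.4
0.262 -178.4
(150, 472) [ 0.375 -0.266]
(230, 457) [ 0.502 -0.277]
(190, 445) [ 0.446 -0.247]
(212, 500) [ 0.443 -0.356]
(240, 402) [ 0.554 -0.185]
wax_tin_a side [([0.59, -0.455, -0.0], 0.98), ([0.58, -0.128, -0.0], 0.57)]
wax_tin_a scene [([0.586, -0.453, -0.001], 0.58), ([0.445, -0.334, 0.074], 0.4), ([0.582, -0.126, -0.001], 0.39)]
dressing side [([0.797, -0.02, -0.001], 0.76), ([0.48, 0.262, 0.034], 0.42)]
dressing scene [([0.798, -0.026, 0.003], 0.76)]
shoe_tree_a side [([0.394, 0.517, -0.002], 0.76), ([0.613, -0.07, 0.053], 0.72), ([0.754, 0.258, 0.002], 0.57)]
shoe_tree_a scene [([0.756, 0.256, 0.0], 0.81), ([0.392, 0.512, -0.004], 0.62)]
```

Request:
servo_tool(delta_pos=[[0,-3,0],[0,-3,0],[0,-3,0],[0,0,0],[0,0,0],[0,0,0],[0,0,0],[0,0,0]], dr=[[0,0,8.58],[0,0,8.58],[0,0,8.58],[0,0,8.58],[0,0,8.58],[0,0,8.58],[0,0,8.58],[0,0,8.58]], fingers=[6,6,6,6,6,6,6,6])

```text
clock: 2.0
eef_pos: [0.5867, 0.0134, 0.2395]
eef_rot: [0.983, 0.182, 0.0, 0.0]
force: [0.4, 0.1, -0.1]
grip_width: 0.0603
grasp_force: 0.0
```

Request:
servo_tool(delta_pos=[[0,0,-2],[0,0,0],[0,0,0],[0,0,0]], dr=[[0,0,8.58],[0,0,8.58],[0,0,0],[0,0,0]], fingers=[6,6,6,6])

```text
clock: 2.4
eef_pos: [0.5864, 0.0133, 0.259]
eef_rot: [0.999, 0.038, -0.0, -0.0]
force: [0.1, -0.3, 0.2]
grip_width: 0.0601
grasp_force: 0.0
```

```bash
python3 - <<'E'
from h import *
shot('wrist','w0')
for q in ['brush0','hook0']:
  print(q,[(np.round(d['position'],3).tolist(),round(d['score'],2)) for d in models.place_of('wrist',q)])
s=arm.state(); print(s['eef_pos'],R.from_quat(s['eef_rot']).as_matrix().round(3),s['q'])
E
```

```text
brush0 [([0.622, -0.236, 0.051], 0.85), ([0.613, -0.154, 0.051], 0.72), ([0.612, -0.072, 0.049], 0.58)]
hook0 [([0.619, -0.154, 0.152], 0.94), ([0.612, -0.075, 0.147], 0.76), ([0.606, 0.009, 0.15], 0.7)]
[0.58629965 0.01332972 0.25867335] [[ 0.997  0.075 -0.001]
 [ 0.075 -0.997 -0.   ]
 [-0.001 -0.    -1.   ]] [-1.97193725e-02  8.64469732e-02  1.77484230e+00 -3.73448907e-05
  1.28136236e+00  1.47582981e+00]
```

View pics/w0.png

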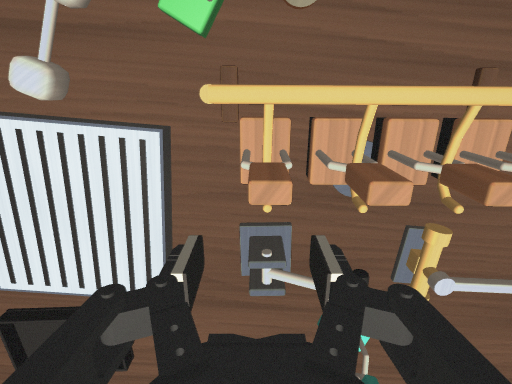

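The wrist view shows the rack parallel to the image rows, with grip blocks at about (270,185), (380,185) and (480,185). The tool is aligned with them. I'll go to the block nearest the grate first.

Request:
servo_tool(delta_pos=[[1.1,0.4,0],[1.0,0.4,0],[0,0,2.5],[0,0,2.5],[0,0,2.2],[0,0,0],[0,0,0]], dr=[[0,0,0],[0,0,0],[0,0,0],[0,0,0],[0,0,0],[0,0,0],[0,0,0]], fingers=[6,6,6,6,6,6,6])

```text
clock: 3.25
eef_pos: [0.6086, 0.0067, 0.187]
eef_rot: [0.999, 0.037, -0.001, -0.0]
force: [0.5, 0.2, 0.7]
grip_width: 0.06
grasp_force: 0.0
```

Request:
servo_tool(delta_pos=[[0,0,0],[0,0,0],[0,0,0],[0,0,0],[0,0,0],[0,0,0]], dr=[[0,0,0],[0,0,0],[0,0,0],[0,0,0],[0,0,0],[0,0,0]], fingers=[2,2,2,2,2,2])

```text
clock: 3.85
eef_pos: [0.6095, 0.0065, 0.1893]
eef_rot: [0.999, 0.037, 0.002, 0.0]
force: [0.8, -1.1, 6.1]
grip_width: 0.0293
grasp_force: 60.4
```

Request:
servo_tool(delta_pos=[[0,0,-1.4],[0,0,-1.4],[0,0,-1.4],[0,0,0],[-2,0,0],[-2,0,0],[-2,0,0],[-2,0,0]], dr=[[0,0,0],[0,0,0],[0,0,0],[0,0,0],[0,0,0],[0,0,0],[0,0,0],[0,0,0]], fingers=[2,2,2,2,2,2,2,2])

```text
clock: 4.65
eef_pos: [0.5273, 0.0011, 0.2289]
eef_rot: [0.999, 0.037, -0.0, -0.0]
force: [-0.2, -0.8, -2.0]
grip_width: 0.0292
grasp_force: 59.7
```

Request:
servo_tool(delta_pos=[[-0.2,0,0],[0,0,-3],[0,0,-3],[0,0,0],[0,0,0]], dr=[[0,0,0],[0,0,0],[0,0,0],[0,0,1.5],[0,0,1.5]], fingers=[2,2,2,2,2])

```text
clock: 5.15
eef_pos: [0.5273, 0.0009, 0.2898]
eef_rot: [1.0, 0.009, 0.001, 0.0]
force: [-0.6, -1.0, -2.5]
grip_width: 0.0294
grasp_force: 59.9
```

```bash
python3 - <<'E'
from h import *
shot('side','d1')
print([(np.round(d['position'],3).tolist(),round(d['score'],2)) for d in models.place_of('side','brush0')])
for c in ['wrist','side','scene']:
  if c!='side': shot(c,c+'1')
  print(c,[(np.round(d['position'],3).tolist(),round(d['score'],2)) for d in models.place_of(c,'grate')])
s=arm.state(); print(s['eef_pos'],R.from_quat(s['eef_rot']).as_matrix().round(3))
a=cv2.imread('pics/wrist1.png'); b=cv2.imread('pics/d1.png')[110:320,170:400]
o=np.zeros((384,512+256,3),'u1'); o[:,:512]=a; o[:234,512:]=cv2.resize(b,(256,234)); cv2.imwrite('pics/c1.png',o)
E
```

```text
[([0.619, -0.154, 0.05], 0.96), ([0.612, -0.07, 0.052], 0.91), ([0.625, -0.232, 0.049], 0.88), ([0.525, 0.002, 0.153], 0.86), ([0.232, -0.314, -0.004], 0.8), ([0.305, -0.166, 0.001], 0.77), ([0.727, -0.428, 0.004], 0.68), ([0.771, 0.094, -0.0], 0.47)]
wrist [([0.482, 0.264, 0.033], 0.72), ([0.527, 0.003, 0.147], 0.4), ([0.579, -0.129, 0.001], 0.16)]
side [([0.481, 0.264, 0.033], 0.73)]
scene [([0.48, 0.264, 0.042], 0.72)]
[0.52587971 0.00092731 0.2879853 ] [[ 1.     0.021 -0.002]
 [ 0.021 -1.     0.   ]
 [-0.002 -0.    -1.   ]]
```

View pics/c1.png

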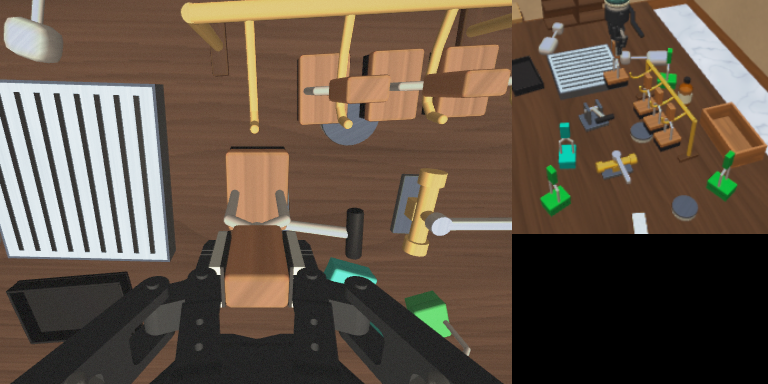

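The brush is held upright at wrist pixel (257,230), with the grate at the left around (80,170) and the lever T bar at (354,233). Next I carry it to the far +x, +y slot at (0.541, 0.322).

Request:
servo_tool(delta_pos=[[0.3,-2.5,0],[0.3,-4,0],[0.3,-4.5,0],[0.3,-5,0],[0.3,-5,0],[0.3,-4.5,0],[0.3,-4,0],[0,-2.5,0]], dr=[[0,0,0],[0,0,0],[0,0,0],[0,0,0],[0,0,0],[0,0,0],[0,0,0],[0,0,0]], fingers=[2,2,2,2,2,2,2,2])

```text
clock: 6.3
eef_pos: [0.5403, 0.3242, 0.2884]
eef_rot: [1.0, 0.012, -0.0, -0.0]
force: [1.2, 0.7, -2.2]
grip_width: 0.029
grasp_force: 60.5
```

Request:
servo_tool(delta_pos=[[0,0,3],[0,0,3],[0,0,2.8],[0,0,1.5],[0,0,0.7],[0,0,0]], dr=[[0,0,0],[0,0,0],[0,0,0],[0,0,0],[0,0,0],[0,0,0]], fingers=[2,2,2,2,2,2])

```text
clock: 6.9
eef_pos: [0.5404, 0.3208, 0.1784]
eef_rot: [1.0, 0.01, -0.001, 0.0]
force: [0.3, 0.4, -1.8]
grip_width: 0.029
grasp_force: 60.5
```

Request:
servo_tool(delta_pos=[[0,0,0.3],[0,0,0.2],[0,0,0]], dr=[[0,0,0],[0,0,0],[0,0,0]], fingers=[2,2,2])

```text
clock: 7.2
eef_pos: [0.5413, 0.3213, 0.1753]
eef_rot: [1.0, 0.01, 0.001, -0.0]
force: [-0.5, 0.4, -3.2]
grip_width: 0.0297
grasp_force: 60.5
```

Request:
servo_tool(delta_pos=[[0,0,0.2],[0,0,0.1],[0,0,0.1],[0,0,0]], dr=[[0,0,0],[0,0,0],[0,0,0],[0,0,0]], fingers=[2,2,2,2])

```text
clock: 7.6
eef_pos: [0.5416, 0.3214, 0.1738]
eef_rot: [1.0, 0.01, 0.001, -0.001]
force: [-3.0, -2.9, 9.6]
grip_width: 0.0294
grasp_force: 62.0
```

Request:
servo_tool(delta_pos=[[0,0,0],[0,0,0],[0,0,0],[0,0,0],[0,0,-1],[0,0,-3],[0,0,-3],[0,0,-2]], dr=[[0,0,0],[0,0,0],[0,0,0],[0,0,0],[0,0,0],[0,0,0],[0,0,0],[0,0,0]], fingers=[6,6,6,6,6,6,6,6])

```text
clock: 8.4
eef_pos: [0.5415, 0.3215, 0.2635]
eef_rot: [1.0, 0.01, 0.001, -0.001]
force: [0.2, 0.6, 0.0]
grip_width: 0.0598
grasp_force: 0.0
```

Request:
servo_tool(delta_pos=[[0,2.5,0],[0.5,5,0],[0.5,5,0],[0.5,5,0],[1,5,0],[1,5,0],[1,5,0],[1,5,0]], dr=[[0,0,0],[0,0,0],[0,0,0],[0,0,0],[0,0,0],[0,0,0],[0,0,-1.5],[0,0,-1.5]], fingers=[6,6,6,6,6,6,6,6])

```text
clock: 9.2
eef_pos: [0.6041, -0.0498, 0.2613]
eef_rot: [0.999, 0.037, 0.001, 0.0]
force: [0.4, 0.3, -0.2]
grip_width: 0.06
grasp_force: 0.0
```

Request:
servo_tool(delta_pos=[[0.5,2,0],[0,0,0],[0,0,0]], dr=[[0,0,0],[0,0,0],[0,0,0]], fingers=[6,6,6])

```text
clock: 9.5
eef_pos: [0.6103, -0.0675, 0.2606]
eef_rot: [0.999, 0.036, -0.0, -0.0]
force: [0.0, 0.3, 0.2]
grip_width: 0.06
grasp_force: 0.0
```

```bash
cat > look.py <<'E'
from h import *
import sys
n=sys.argv[1]
for c in sys.argv[2:]:
  shot(c,c+n)
  print(c,[(np.round(d['position'],3).tolist(),round(d['score'],2)) for d in models.place_of(c,'brush0') if d['score']>.3 and (d['position'][2]>.02 or d['score']>.9)])
s=arm.state(); print(s['clock'],s['eef_pos'].round(4),R.from_quat(s['eef_rot']).as_matrix()[:2,0].round(3),s['q'][5])
E
python3 look.py 2 side scene
```

```text
side [([0.615, -0.072, 0.053], 0.84), ([0.539, 0.319, 0.036], 0.79), ([0.624, -0.232, 0.048], 0.59), ([0.62, -0.152, 0.05], 0.58)]
scene [([0.769, 0.1, 0.001], 0.95), ([0.614, -0.154, 0.054], 0.81), ([0.616, -0.074, 0.051], 0.8), ([0.537, 0.324, 0.031], 0.72), ([0.627, -0.231, 0.049], 0.6)]
9.7 [ 0.6101 -0.0659  0.2605] [0.997 0.075] 1.3472115723913476
```

Request:
servo_tool(delta_pos=[[0.3,0.7,0],[0,0,2.5],[0,0,2.5],[0,0,2.3],[0,0,0]], dr=[[0,0,0],[0,0,0],[0,0,0],[0,0,0],[0,0,0]], fingers=[6,6,6,6,6])

```text
clock: 10.2
eef_pos: [0.6111, -0.0734, 0.1831]
eef_rot: [0.999, 0.037, -0.004, -0.001]
force: [0.2, -0.4, 0.5]
grip_width: 0.0601
grasp_force: 0.0
```

Request:
servo_tool(delta_pos=[[0,0,0],[0,0,0],[0,0,0],[0,0,0],[0,0,0]], dr=[[0,0,0],[0,0,0],[0,0,0],[0,0,0],[0,0,0]], fingers=[2,2,2,2,2])

```text
clock: 10.7
eef_pos: [0.6151, -0.074, 0.1893]
eef_rot: [0.999, 0.037, 0.002, 0.0]
force: [0.2, 2.4, 5.7]
grip_width: 0.0296
grasp_force: 60.8
```

Request:
servo_tool(delta_pos=[[0,0,-1.4],[0,0,-1.4],[0,0,-1.4],[0,0,0],[-2,0,0],[-2,0,0],[-2,0,0],[-2,0,0]], dr=[[0,0,0],[0,0,0],[0,0,0],[0,0,0],[0,0,0],[0,0,0],[0,0,0],[0,0,0]], fingers=[2,2,2,2,2,2,2,2])

```text
clock: 11.5
eef_pos: [0.533, -0.08, 0.2289]
eef_rot: [0.999, 0.037, -0.0, 0.0]
force: [-0.3, -1.3, -2.1]
grip_width: 0.0291
grasp_force: 60.1
```

Request:
servo_tool(delta_pos=[[-0.2,0,0],[0,0,-3],[0,0,-4],[0,0,0],[0,0,0]], dr=[[0,0,0],[0,0,0],[0,0,0],[0,0,1.5],[0,0,1.5]], fingers=[2,2,2,2,2])

```text
clock: 12.0
eef_pos: [0.5334, -0.0803, 0.3007]
eef_rot: [1.0, 0.01, 0.002, 0.0]
force: [0.4, -0.4, -3.0]
grip_width: 0.0291
grasp_force: 60.3
```

Request:
servo_tool(delta_pos=[[-1.4,-2.6,0],[-1.8,-4.5,0],[-1.8,-5,0],[-1.8,-5,0],[-1.8,-5,0],[-1.8,-5,0],[0,-5,0],[0,-4.5,0]], dr=[[0,0,0],[0,0,0],[0,0,0],[0,0,0],[0,0,0],[0,0,0],[0,0,0],[0,0,0]], fingers=[2,2,2,2,2,2,2,2])

```text
clock: 12.8
eef_pos: [0.4233, 0.2737, 0.2973]
eef_rot: [1.0, 0.011, -0.001, 0.001]
force: [1.0, -0.6, -2.1]
grip_width: 0.0292
grasp_force: 61.0
```

Request:
servo_tool(delta_pos=[[0,-2.5,0],[0,-1.5,0],[0,0,3],[0,0,4],[0,0,3],[0,0,2],[0,0,0]], dr=[[0,0,0],[0,0,0],[0,0,0],[0,0,0],[0,0,0],[0,0,0],[0,0,0]], fingers=[2,2,2,2,2,2,2])

```text
clock: 13.5
eef_pos: [0.4222, 0.3098, 0.1755]
eef_rot: [1.0, 0.01, -0.003, 0.002]
force: [-0.6, 0.1, -3.0]
grip_width: 0.0291
grasp_force: 60.9
```

Request:
servo_tool(delta_pos=[[0,-1,0],[0,0,0.1],[0,0,0.1],[0,0,0.1],[0,0,0]], dr=[[0,0,0],[0,0,0],[0,0,0],[0,0,0],[0,0,0]], fingers=[2,2,2,2,2])

```text
clock: 14.0
eef_pos: [0.4238, 0.3218, 0.1763]
eef_rot: [1.0, 0.01, 0.0, 0.0]
force: [-0.0, -0.5, -3.0]
grip_width: 0.0292
grasp_force: 60.9
```

Request:
servo_tool(delta_pos=[[0,0,0.2],[0,0,0.1],[0,0,0.1],[0,0,0]], dr=[[0,0,0],[0,0,0],[0,0,0],[0,0,0]], fingers=[2,2,2,2])

```text
clock: 14.4
eef_pos: [0.424, 0.322, 0.1732]
eef_rot: [1.0, 0.01, 0.0, -0.0]
force: [-2.3, -1.1, 4.0]
grip_width: 0.0295
grasp_force: 61.6
```

Request:
servo_tool(delta_pos=[[0,0,0],[0,0,0],[0,0,0],[0,0,0],[0,0,-1],[0,0,-3],[0,0,-3],[0,0,-2]], dr=[[0,0,0],[0,0,0],[0,0,0],[0,0,0],[0,0,0],[0,0,0],[0,0,0],[0,0,0]], fingers=[6,6,6,6,6,6,6,6])

```text
clock: 15.2
eef_pos: [0.4247, 0.3225, 0.2655]
eef_rot: [1.0, 0.01, 0.001, -0.001]
force: [1.5, 0.4, -1.3]
grip_width: 0.0601
grasp_force: 0.0
```

Request:
servo_tool(delta_pos=[[1.5,2.5,0],[1.7,4.5,0],[1.7,4.5,0],[1.7,4.5,0],[1.7,4.5,0],[1.7,4.5,0],[1.7,4.5,0],[1.7,4.5,0]], dr=[[0,0,0],[0,0,0],[0,0,0],[0,0,0],[0,0,0],[0,0,0],[0,0,0],[0,0,0]], fingers=[6,6,6,6,6,6,6,6])

```text
clock: 16.0
eef_pos: [0.5657, -0.0172, 0.2634]
eef_rot: [1.0, 0.01, 0.001, -0.0]
force: [1.5, 0.3, -0.4]
grip_width: 0.0599
grasp_force: 0.0
```

Request:
servo_tool(delta_pos=[[1.7,4.5,0],[1.7,4.5,0],[1.5,4,0],[0,0,0],[0,0,0],[0,0,0]], dr=[[0,0,0],[0,0,0],[0,0,0],[0,0,-1.5],[0,0,-1.5],[0,0,0]], fingers=[6,6,6,6,6,6])

```text
clock: 16.6
eef_pos: [0.6164, -0.1434, 0.2625]
eef_rot: [0.999, 0.037, -0.0, -0.0]
force: [-0.5, -0.0, -0.5]
grip_width: 0.0598
grasp_force: 0.0
```

```bash
python3 look.py 3 side scene
```

```text
side [([0.228, -0.316, -0.002], 0.95), ([0.728, -0.424, 0.003], 0.91), ([0.422, 0.324, 0.036], 0.87), ([0.626, -0.235, 0.044], 0.82), ([0.621, -0.156, 0.051], 0.68), ([0.541, 0.32, 0.038], 0.57)]
scene [([0.424, 0.323, 0.037], 0.85), ([0.54, 0.322, 0.031], 0.79)]
16.8 [ 0.6165 -0.1429  0.2627] [0.997 0.075] 1.228753313048595
```

Request:
servo_tool(delta_pos=[[0.2,1.1,0],[0,0,2.5],[0,0,2.5],[0,0,2.5],[0,0,0]], dr=[[0,0,0],[0,0,0],[0,0,0],[0,0,0],[0,0,0]], fingers=[6,6,6,6,6])

```text
clock: 17.3
eef_pos: [0.6166, -0.1544, 0.1828]
eef_rot: [0.999, 0.037, -0.004, -0.001]
force: [-0.7, 0.1, -1.0]
grip_width: 0.0599
grasp_force: 0.0
```

Request:
servo_tool(delta_pos=[[0,0,0],[0,0,0],[0,0,0],[0,0,0],[0,0,0]], dr=[[0,0,0],[0,0,0],[0,0,0],[0,0,0],[0,0,0]], fingers=[2,2,2,2,2])

```text
clock: 17.8
eef_pos: [0.6209, -0.1545, 0.1896]
eef_rot: [0.999, 0.037, 0.002, -0.0]
force: [0.0, 4.2, 6.1]
grip_width: 0.0293
grasp_force: 62.0
```

Request:
servo_tool(delta_pos=[[0,0,-1.4],[0,0,-1.4],[0,0,-1.4],[0,0,0],[-2,0,0],[-2,0,0],[-2,0,0],[-2,0,0]], dr=[[0,0,0],[0,0,0],[0,0,0],[0,0,0],[0,0,0],[0,0,0],[0,0,0],[0,0,0]], fingers=[2,2,2,2,2,2,2,2])

```text
clock: 18.6
eef_pos: [0.5386, -0.161, 0.2289]
eef_rot: [0.999, 0.037, -0.0, 0.0]
force: [0.3, -0.8, -3.0]
grip_width: 0.0292
grasp_force: 60.8
```

Request:
servo_tool(delta_pos=[[-0.2,0,0],[0,0,-3],[0,0,-4],[0,0,0],[0,0,0]], dr=[[0,0,0],[0,0,0],[0,0,0],[0,0,1.5],[0,0,1.5]], fingers=[2,2,2,2,2])

```text
clock: 19.1
eef_pos: [0.539, -0.1614, 0.3008]
eef_rot: [1.0, 0.01, 0.002, 0.001]
force: [0.2, 0.1, -4.9]
grip_width: 0.0292
grasp_force: 60.8
```

Request:
servo_tool(delta_pos=[[0,-2.5,0],[0.2,-4.5,0],[0.2,-5,0],[0.2,-5,0],[0.2,-5,0],[0.1,-5,0],[0,-5,0],[0,-3.5,0]], dr=[[0,0,0],[0,0,0],[0,0,0],[0,0,0],[0,0,0],[0,0,0],[0,0,0],[0,0,0]], fingers=[2,2,2,2,2,2,2,2])

```text
clock: 19.9
eef_pos: [0.5379, 0.197, 0.2967]
eef_rot: [1.0, 0.011, -0.002, -0.0]
force: [1.0, -0.9, -2.6]
grip_width: 0.0294
grasp_force: 61.2
```

Request:
servo_tool(delta_pos=[[0,-1.2,0],[0,0,3],[0,0,4],[0,0,3],[0,0,2],[0,0,0],[0,0,0]], dr=[[0,0,0],[0,0,0],[0,0,0],[0,0,0],[0,0,0],[0,0,0],[0,0,0]], fingers=[2,2,2,2,2,2,2])

```text
clock: 20.6
eef_pos: [0.5382, 0.2051, 0.1774]
eef_rot: [1.0, 0.01, -0.001, 0.001]
force: [-1.3, 0.2, -2.3]
grip_width: 0.0298
grasp_force: 60.6
```

Request:
servo_tool(delta_pos=[[0,0,0.2],[0,0,0.2],[0,0,0.1],[0,0,0]], dr=[[0,0,0],[0,0,0],[0,0,0],[0,0,0]], fingers=[2,2,2,2])

```text
clock: 21.0
eef_pos: [0.5389, 0.2058, 0.1742]
eef_rot: [1.0, 0.01, -0.0, 0.0]
force: [0.5, -0.2, -2.8]
grip_width: 0.0295
grasp_force: 60.6
```

Request:
servo_tool(delta_pos=[[0,0,0.1],[0,0,0.1],[0,0,0]], dr=[[0,0,0],[0,0,0],[0,0,0]], fingers=[2,2,2])

```text
clock: 21.3
eef_pos: [0.5393, 0.2061, 0.1732]
eef_rot: [1.0, 0.01, 0.0, -0.0]
force: [-1.3, -0.7, 2.8]
grip_width: 0.0294
grasp_force: 61.1
```

Request:
servo_tool(delta_pos=[[0,0,0],[0,0,0],[0,0,0],[0,0,0],[0,0,-1],[0,0,-3],[0,0,-3],[0,0,-2]], dr=[[0,0,0],[0,0,0],[0,0,0],[0,0,0],[0,0,0],[0,0,0],[0,0,0],[0,0,0]], fingers=[6,6,6,6,6,6,6,6])

```text
clock: 22.1
eef_pos: [0.5399, 0.2062, 0.2655]
eef_rot: [1.0, 0.01, 0.002, -0.001]
force: [0.4, -0.1, 0.2]
grip_width: 0.0599
grasp_force: 0.0
```

Request:
servo_tool(delta_pos=[[0.8,2.5,0],[0.8,4.8,0],[0.8,4.8,0],[0.8,4.8,0],[0.8,4.8,0],[0.8,4.8,0],[0.8,4.8,0],[0.8,4.8,0]], dr=[[0,0,0],[0,0,0],[0,0,0],[0,0,0],[0,0,0],[0,0,0],[0,0,0],[0,0,0]], fingers=[6,6,6,6,6,6,6,6])

```text
clock: 22.9
eef_pos: [0.6108, -0.1557, 0.2633]
eef_rot: [1.0, 0.01, 0.001, 0.0]
force: [0.9, 0.9, 0.4]
grip_width: 0.0601
grasp_force: 0.0
```

Request:
servo_tool(delta_pos=[[0.8,4.8,0],[0.5,3.2,0],[0,0,0],[0,0,0],[0,0,0]], dr=[[0,0,0],[0,0,0],[0,0,-1.5],[0,0,-1.5],[0,0,0]], fingers=[6,6,6,6,6])

```text
clock: 23.4
eef_pos: [0.6252, -0.2324, 0.2626]
eef_rot: [0.999, 0.037, 0.0, -0.0]
force: [0.2, 1.1, 0.2]
grip_width: 0.0603
grasp_force: 0.0
```

```bash
python3 look.py 4 side scene
```

```text
side [([0.42, 0.324, 0.036], 0.86), ([0.538, 0.208, 0.032], 0.8), ([0.623, -0.23, 0.05], 0.69), ([0.539, 0.319, 0.039], 0.5)]
scene [([0.625, -0.232, 0.049], 0.89), ([0.541, 0.322, 0.03], 0.68), ([0.535, 0.211, 0.035], 0.66)]
23.6 [ 0.6253 -0.232   0.2626] [0.997 0.075] 1.103259537492092
```

Request:
servo_tool(delta_pos=[[0,0.1,0],[0,0,2.5],[0,0,2.5],[0,0,2.5],[0,0,0]], dr=[[0,0,0],[0,0,0],[0,0,0],[0,0,0],[0,0,0]], fingers=[6,6,6,6,6])

```text
clock: 24.1
eef_pos: [0.6225, -0.2327, 0.1826]
eef_rot: [0.999, 0.037, -0.004, -0.002]
force: [-1.4, 0.3, -1.0]
grip_width: 0.06
grasp_force: 0.0
```

Request:
servo_tool(delta_pos=[[0,0,0],[0,0,0],[0,0,0],[0,0,0],[0,0,0]], dr=[[0,0,0],[0,0,0],[0,0,0],[0,0,0],[0,0,0]], fingers=[2,2,2,2,2])

```text
clock: 24.6
eef_pos: [0.6265, -0.234, 0.1895]
eef_rot: [0.999, 0.037, 0.002, 0.0]
force: [-0.2, 3.8, 6.0]
grip_width: 0.0294
grasp_force: 61.5
```

Request:
servo_tool(delta_pos=[[0,0,-1.4],[0,0,-1.4],[0,0,-1.4],[0,0,0],[-2,0,0],[-2,0,0],[-2,0,0],[-2,0,0]], dr=[[0,0,0],[0,0,0],[0,0,0],[0,0,0],[0,0,0],[0,0,0],[0,0,0],[0,0,0]], fingers=[2,2,2,2,2,2,2,2])

```text
clock: 25.4
eef_pos: [0.5445, -0.2403, 0.2289]
eef_rot: [0.999, 0.037, -0.0, 0.0]
force: [0.1, -0.2, -1.5]
grip_width: 0.0293
grasp_force: 60.5
```

Request:
servo_tool(delta_pos=[[-0.2,0,0],[0,0,-3],[0,0,-4],[0,0,0],[0,0,0]], dr=[[0,0,0],[0,0,0],[0,0,0],[0,0,1.5],[0,0,1.5]], fingers=[2,2,2,2,2])

```text
clock: 25.9
eef_pos: [0.5448, -0.2408, 0.3009]
eef_rot: [1.0, 0.01, 0.002, 0.001]
force: [-0.7, -0.5, -3.0]
grip_width: 0.0293
grasp_force: 60.6
```

Request:
servo_tool(delta_pos=[[-1.4,-2.5,0],[-1.4,-4.5,0],[-1.5,-4.6,0],[-1.5,-4.6,0],[-1.5,-4.6,0],[-1.5,-4.6,0],[-1.5,-4.6,0],[-1.4,-4.6,0]], dr=[[0,0,0],[0,0,0],[0,0,0],[0,0,0],[0,0,0],[0,0,0],[0,0,0],[0,0,0]], fingers=[2,2,2,2,2,2,2,2])

```text
clock: 26.7
eef_pos: [0.4175, 0.1046, 0.2972]
eef_rot: [1.0, 0.01, -0.001, 0.0]
force: [1.0, 0.9, -2.2]
grip_width: 0.0294
grasp_force: 60.9
```

Request:
servo_tool(delta_pos=[[0,-4.5,0],[0,-3.5,0],[0,-2.3,0],[0,0,0]], dr=[[0,0,0],[0,0,0],[0,0,0],[0,0,0]], fingers=[2,2,2,2])

```text
clock: 27.1
eef_pos: [0.4159, 0.2086, 0.2971]
eef_rot: [1.0, 0.012, -0.002, 0.0]
force: [0.1, -1.4, -2.5]
grip_width: 0.0291
grasp_force: 61.2
```

Request:
servo_tool(delta_pos=[[0.3,0.1,3],[0,0,4],[0,0,3],[0,0,2],[0,0,0],[0,0,0]], dr=[[0,0,0],[0,0,0],[0,0,0],[0,0,0],[0,0,0],[0,0,0]], fingers=[2,2,2,2,2,2])

```text
clock: 27.7
eef_pos: [0.4193, 0.2042, 0.1778]
eef_rot: [1.0, 0.01, -0.001, 0.001]
force: [-0.0, -0.8, -3.2]
grip_width: 0.0293
grasp_force: 60.6
```

Request:
servo_tool(delta_pos=[[0,0,0.2],[0,0,0.1],[0,0,0.1],[0,0,0]], dr=[[0,0,0],[0,0,0],[0,0,0],[0,0,0]], fingers=[2,2,2,2])

```text
clock: 28.1
eef_pos: [0.4202, 0.2051, 0.1754]
eef_rot: [1.0, 0.01, 0.0, -0.0]
force: [0.4, 0.2, -2.0]
grip_width: 0.0292
grasp_force: 60.6
```

Request:
servo_tool(delta_pos=[[0,0,0.2],[0,0,0.1],[0,0,0]], dr=[[0,0,0],[0,0,0],[0,0,0]], fingers=[2,2,2])

```text
clock: 28.4
eef_pos: [0.4207, 0.2055, 0.1734]
eef_rot: [1.0, 0.011, 0.001, -0.0]
force: [-1.7, -0.1, 4.7]
grip_width: 0.0295
grasp_force: 61.4
```

Request:
servo_tool(delta_pos=[[0,0,0],[0,0,0],[0,0,0],[0,0,0],[0,0,-1],[0,0,-3],[0,0,-3],[0,0,-2]], dr=[[0,0,0],[0,0,0],[0,0,0],[0,0,0],[0,0,0],[0,0,0],[0,0,0],[0,0,0]], fingers=[6,6,6,6,6,6,6,6])

```text
clock: 29.2
eef_pos: [0.421, 0.2055, 0.2653]
eef_rot: [1.0, 0.01, 0.001, -0.001]
force: [-0.2, 0.1, -0.2]
grip_width: 0.0602
grasp_force: 0.0
```

Request:
servo_tool(delta_pos=[[0,2.5,0],[0,4,0],[0,4,0],[0,4,0],[0,4,0],[0,2.5,0],[0,0,0]], dr=[[0,0,0],[0,0,0],[0,0,0],[0,0,0],[0,0,0],[0,0,0],[0,0,0]], fingers=[0,0,0,0,0,0,0])

```text
clock: 29.9
eef_pos: [0.4247, -0.0074, 0.2632]
eef_rot: [1.0, 0.008, 0.001, 0.001]
force: [-0.5, 0.1, 0.8]
grip_width: -0.0004
grasp_force: 0.0
```

```bash
python3 look.py 5 side scene wrist
python3 - <<'E'
from h import *
for c in ['side','scene','wrist']:
  for q in ['valve_axis','valve_grip','lever_tip','lever_hinge']:
    print(c,q,[(np.round(d['position'],3).tolist(),round(d['score'],2)) for d in models.place_of(c,q) if d['score']>.3])
a=cv2.imread('pics/wrist5.png'); b=cv2.imread('pics/side5.png')[140:300,180:340]
o=np.zeros((384,784,3),'u1'); o[:,:512]=a; o[:272,512:]=cv2.resize(b,(272,272)); cv2.imwrite('pics/c5.png',o)
E
```

```text
side [([0.422, 0.324, 0.038], 0.69), ([0.418, 0.204, 0.034], 0.56), ([0.54, 0.32, 0.038], 0.39)]
scene [([0.424, 0.32, 0.036], 0.71), ([0.419, 0.204, 0.037], 0.65), ([0.54, 0.325, 0.032], 0.64), ([0.534, 0.209, 0.032], 0.6)]
wrist [([0.535, 0.207, 0.034], 0.98), ([0.416, 0.206, 0.038], 0.85), ([0.418, 0.325, 0.035], 0.8)]
30.2 [ 0.4246 -0.0038  0.2624] [1.    0.022] 1.480284193277648
side valve_axis [([0.44, -0.254, 0.076], 0.93)]
side valve_grip [([0.446, -0.331, 0.074], 0.54)]
side lever_tip [([0.445, -0.127, 0.113], 0.7)]
side lever_hinge [([0.439, -0.01, 0.062], 0.7), ([0.621, -0.152, 0.148], 0.59)]
scene valve_axis [([0.442, -0.249, 0.077], 0.79), ([0.619, -0.152, 0.147], 0.68), ([0.582, -0.123, -0.0], 0.37)]
scene valve_grip [([0.442, -0.331, 0.076], 0.71), ([0.444, -0.121, 0.111], 0.69), ([0.481, 0.265, 0.04], 0.44)]
scene lever_tip [([0.441, -0.12, 0.112], 0.61)]
scene lever_hinge [([0.437, -0.016, 0.064], 0.81), ([0.444, -0.253, 0.075], 0.45)]
wrist valve_axis [([0.44, -0.252, 0.073], 0.64), ([0.423, 0.322, 0.035], 0.32)]
wrist valve_grip [([0.435, -0.009, 0.065], 0.6)]
wrist lever_tip [([0.446, -0.122, 0.113], 0.92)]
wrist lever_hinge [([0.434, -0.009, 0.064], 0.69)]
```

View pics/c5.png

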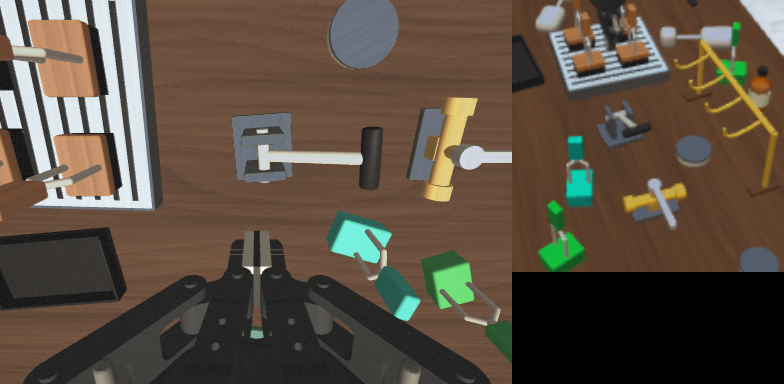

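All four brushes stand on the grate (wrist view, left side). The lever T bar is at (371,158). The valve pipe runs (463,100)–(438,198) and its handle points right from (468,157). I'm moving closer to measure the valve angles.

Request:
servo_tool(delta_pos=[[0,2.5,0],[0,4.5,0],[0,5,0],[0,5,0],[0,4.5,0],[0,2,0],[0,0,0]], dr=[[0,0,0],[0,0,0],[0,0,0],[0,0,0],[0,0,0],[0,0,0],[0,0,0]], fingers=[0,0,0,0,0,0,0])

```text
clock: 31.5
eef_pos: [0.4292, -0.2425, 0.2622]
eef_rot: [1.0, 0.008, -0.0, 0.0]
force: [0.6, 1.2, -0.8]
grip_width: 0.0002
grasp_force: 0.0
```

```bash
python3 - <<'E'
from h import *
shot('wrist','w6')
for q in ['valve_axis','valve_grip','lever_tip']:
    print(q,[(np.round(d['position'],3).tolist(),round(d['score'],2),proj('wrist',d['position'])[0].round(0).tolist()) for d in models.place_of('wrist',q) if d['score']>.3])
s=arm.state(); print(s['eef_pos'],s['q'])
k=imaging.calibration('wrist'); print(k)
E
```

```text
valve_axis [([0.436, -0.255, 0.075], 0.91, [269.0, 162.0])]
valve_grip [([0.448, -0.335, 0.074], 0.96, [338.0, 153.0])]
lever_tip [([0.447, -0.119, 0.111], 0.58, [142.0, 157.0])]
[ 0.42938918 -0.23871726  0.26214413] [-5.58421587e-01 -1.02717260e-01  1.95616149e+00  4.80518217e-04
  1.28873261e+00  9.90567220e-01]
{'fovy': 69.07817156426826, 'cx': 256.3858620720974, 'cy': 187.45468763338957, 'rvec': array([-2.06183408,  2.01824625,  0.33919469]), 'tvec': array([-0.24811112,  0.35177137,  0.54068984])}
```

View pics/w6.png

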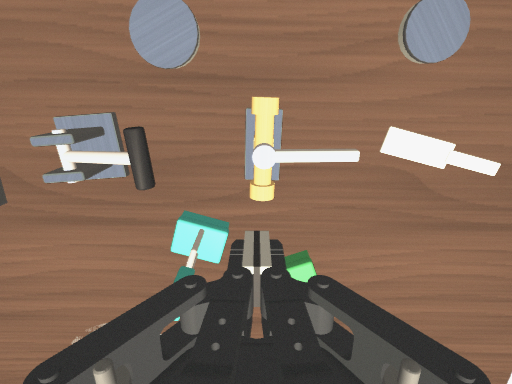

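The valve hub is at (264,156) and the handle end at (358,156). The pipe ends are at (265,98) and (262,199), and the base plate is also visible.

```bash
python3 - <<'E'
from h import *
def head(p,q,z):
    a,b=ray('wrist',p,z),ray('wrist',q,z); d=b-a; print(a[:2].round(3),b[:2].round(3),np.linalg.norm(d).round(3),np.degrees(np.arctan2(d[1],d[0])).round(1))
for z in (.05,.06): head((262,199),(265,98),z)
head((245.5,181),(247,109),.005)
head((281,180),(282,109),.005)
head((264,156),(358,156),.083); head((264,156),(358,156),.09)
E
```

```text
[ 0.379 -0.248] [ 0.507 -0.248] 0.128 0.0
[ 0.382 -0.247] [ 0.507 -0.247] 0.124 0.0
[ 0.389 -0.224] [ 0.491 -0.225] 0.102 -0.6
[ 0.391 -0.276] [ 0.492 -0.272] 0.101 2.1
[ 0.444 -0.247] [ 0.447 -0.355] 0.107 -88.8
[ 0.446 -0.247] [ 0.448 -0.352] 0.105 -88.8
```

Request:
servo_tool(delta_pos=[[0,2,0],[0,2,0],[0,0,0],[0,0,0],[0,0,0],[0,0,0],[0,0,0],[0,0,0]], dr=[[0,0,0],[0,0,-8.5],[0,0,-8.5],[0,0,-8.5],[0,0,-8.5],[0,0,-8.5],[0,0,-8.5],[0,0,-8.5]], fingers=[4,4,4,4,4,4,4,4])

```text
clock: 32.5
eef_pos: [0.4306, -0.2781, 0.2624]
eef_rot: [0.861, 0.509, 0.0, -0.0]
force: [0.3, -0.3, -0.7]
grip_width: 0.0403
grasp_force: 0.0
```

Request:
servo_tool(delta_pos=[[0,0,0],[0,0,0],[0,0,0],[0,0,0],[0,0,0],[0,0,0]], dr=[[0,0,-8.5],[0,0,-8.5],[0,0,-8.5],[0,0,-6.8],[0,0,0],[0,0,0]], fingers=[4,4,4,4,4,4])

```text
clock: 33.1
eef_pos: [0.4306, -0.2787, 0.2624]
eef_rot: [0.689, 0.725, 0.0, 0.0]
force: [-0.4, 0.6, -0.6]
grip_width: 0.0401
grasp_force: 0.0
```

```bash
python3 look.py 7 wrist; python3 - <<'E'
from h import *
for q in ['valve_axis','valve_grip']:
    print(q,[(np.round(d['position'],3).tolist(),round(d['score'],2),proj('wrist',d['position'])[0].round(0).tolist()) for d in models.place_of('wrist',q) if d['score']>.3])
E
```

```text
wrist []
33.2 [ 0.4304 -0.2791  0.2624] [-0.051  0.999] -0.6752292082030861
valve_axis [([0.438, -0.252, 0.072], 0.73, [264.0, 143.0])]
valve_grip [([0.448, -0.334, 0.074], 0.66, [268.0, 208.0])]
```

View pics/wrist7.png

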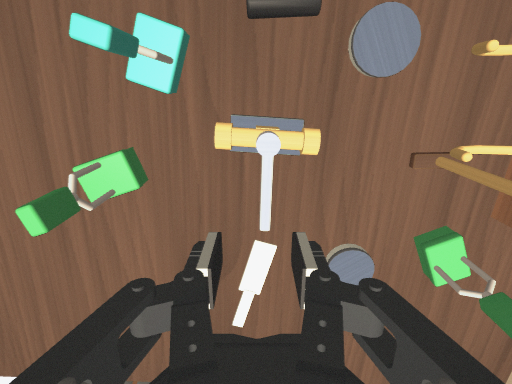

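The handle runs (268,143) to (265,230), almost along the image vertical, so it is nearly lined up with the jaws. I'll grasp it 80 mm from the axis.

Request:
servo_tool(delta_pos=[[-2.7,0.6,0],[-2.7,0.5,0],[0,0,4],[0,0,4],[0,0,4],[0,0,4],[0,0,3.3],[0,0,0]], dr=[[0,0,0],[0,0,0],[0,0,0],[0,0,0],[0,0,0],[0,0,0],[0,0,0],[0,0,0]], fingers=[4,4,4,4,4,4,4,4])

```text
clock: 34.1
eef_pos: [0.4402, -0.3299, 0.0638]
eef_rot: [0.689, 0.725, -0.0, -0.006]
force: [-0.6, 1.9, 0.2]
grip_width: 0.0402
grasp_force: 0.0
```

Request:
servo_tool(delta_pos=[[0,0,0],[0,0,0],[0,0,0],[0,0,0],[0,0,0],[0,0,0]], dr=[[0,0,0],[0,0,0],[0,0,0],[0,0,0],[0,0,0],[0,0,0]], fingers=[1.3,1.3,1.3,1.3,1.3,1.3])

```text
clock: 34.7
eef_pos: [0.4456, -0.3343, 0.0713]
eef_rot: [0.688, 0.725, 0.0, 0.002]
force: [0.9, -0.0, 6.1]
grip_width: 0.0132
grasp_force: 24.3
```

Request:
servo_tool(delta_pos=[[0.06,1,0],[0.06,1,0],[0.06,1,0],[0,0,0]], dr=[[0,0,-7],[0,0,-7],[0,0,-7],[0,0,0]], fingers=[1.3,1.3,1.3,1.3])

```text
clock: 35.1
eef_pos: [0.4759, -0.3272, 0.0713]
eef_rot: [0.544, 0.839, -0.0, 0.003]
force: [2.4, -1.2, 6.4]
grip_width: 0.0135
grasp_force: 23.6
```

```bash
python3 - <<'E'
from h import *
s=arm.state(); p=s['eef_pos']; x=R.from_quat(s['eef_rot']).as_matrix()[:2,0]
d=p[:2]-[.4395,-.2525]; print(p.round(4),'tool',np.degrees(np.arctan2(-x[1],-x[0])).round(1),'pos',np.degrees(np.arctan2(d[1],d[0])).round(1),np.linalg.norm(d).round(4),s['force'].round(1),s['moment'].round(2))
E
```

```text
[ 0.4759 -0.3272  0.0713] tool -65.9 pos -64.0 0.0831 [ 2.4 -1.2  6.4] [-0.09 -0.42 -0.04]
```

Request:
servo_tool(delta_pos=[[0.06,1,0],[0.06,1,0],[0.06,1,0],[0,0,0],[0,0,0],[0,0,0],[0,0,0]], dr=[[0,0,-7],[0,0,-7],[0,0,-7],[0,0,0],[0,0,0],[0,0,0],[0,0,0]], fingers=[1.3,1.3,1.3,1.3,4,4,4])

```text
clock: 35.8
eef_pos: [0.4963, -0.3086, 0.0682]
eef_rot: [0.383, 0.924, 0.0, -0.001]
force: [-0.2, 0.4, 0.4]
grip_width: 0.04
grasp_force: 0.0
```

Request:
servo_tool(delta_pos=[[0,0,-3],[0,0,-5],[0,0,-5],[0,0,-5],[0,0,-1],[0,0,0],[0,0,0]], dr=[[0,0,0],[0,0,0],[0,0,0],[0,0,0],[0,0,0],[0,0,0],[0,0,0]], fingers=[4,4,4,4,4,0,0])

```text
clock: 36.5
eef_pos: [0.4967, -0.3087, 0.2574]
eef_rot: [0.383, 0.924, 0.0, -0.002]
force: [-0.2, 0.3, -1.1]
grip_width: 0.0117
grasp_force: 0.0
```

```bash
python3 - <<'E'
from h import *
shot('wrist','w8')
print([(np.round(d['position'],3).tolist(),round(d['score'],2),proj('wrist',d['position'])[0].round(0).tolist()) for q in ['valve_axis','valve_grip','lever_tip'] for d in models.place_of('wrist',q) if d['score']>.3])
s=arm.state(); x=R.from_quat(s['eef_rot']).as_matrix()[:2,0]
print(s['eef_pos'].round(4),np.degrees(np.arctan2(x[1],x[0])),s['q'])
E
python3 look.py 8b scene side
```

```text
[([0.438, -0.255, 0.075], 0.55, [253.0, 97.0]), ([0.501, -0.31, 0.073], 0.74, [259.0, 171.0])]
[ 0.4966 -0.3084  0.2563] 134.99219470874064 [-5.98335212e-01  8.68170212e-02  1.77878045e+00 -7.77032760e-06
  1.28099866e+00 -1.38359721e+00]
scene [([0.225, -0.314, 0.004], 0.95), ([0.42, 0.208, 0.034], 0.84), ([0.539, 0.323, 0.029], 0.77), ([0.534, 0.208, 0.034], 0.74), ([0.4, 0.356, 0.032], 0.62)]
side [([0.422, 0.206, 0.032], 0.89), ([0.538, 0.321, 0.037], 0.84), ([0.539, 0.207, 0.035], 0.79), ([0.396, 0.359, 0.037], 0.7)]
36.9 [ 0.4975 -0.309   0.2582] [-0.707  0.707] -1.3836529540376943
```

View pics/w8.png

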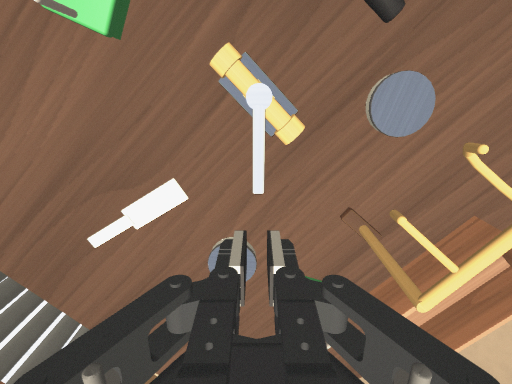

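The handle (258,95)–(258,192) now stands at about 45° to the pipe (225,55)–(290,132). The networks also show that the brush at (0.42,0.32) was knocked to about (0.398,0.357), so I'm checking both.

```bash
python3 - <<'E'
from h import *
def head(p,q,z):
    a,b=ray('wrist',p,z),ray('wrist',q,z); d=b-a; print(a[:2].round(3),b[:2].round(3),np.linalg.norm(d).round(3),np.degrees(np.arctan2(d[1],d[0])).round(1))
for z in (.04,.05,.06): head((225,56),(291,132),z)
head((219,79),(272,136),.005); head((246,53),(298,111),.005)
head((259,95),(258,191),.083)
a=cv2.imread('pics/scene8b.png')[165:275,270:400]; b=cv2.imread('pics/side8b.png')[110:210,180:300]
cv2.imwrite('pics/c8.png',np.hstack([cv2.resize(a,(390,330)),cv2.resize(b,(396,330))]))
E
```

```text
[ 0.386 -0.248] [ 0.503 -0.253] 0.117 -2.5
[ 0.387 -0.248] [ 0.501 -0.253] 0.114 -2.5
[ 0.389 -0.248] [ 0.499 -0.253] 0.111 -2.5
[ 0.393 -0.273] [ 0.495 -0.276] 0.101 -1.4
[ 0.397 -0.227] [ 0.495 -0.228] 0.099 -0.7
[ 0.443 -0.251] [ 0.518 -0.327] 0.107 -45.5
```

View pics/c8.png

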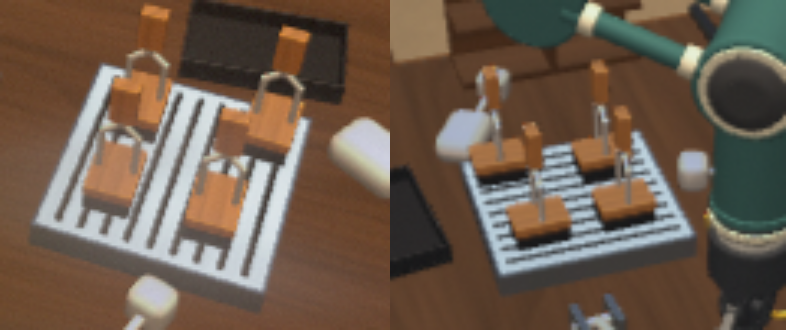

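The valve is at about 45°, which is good. The knocked brush still stands upright, but it is close to the grate's corner, so I'll go and move it inward.

Request:
servo_tool(delta_pos=[[0,0,0],[0,0,0],[0,0,0],[0,0,0],[0,0,0],[0,0,0],[0,2.5,0],[0.7,4.5,0]], dr=[[0,0,-7.5],[0,0,-7.5],[0,0,-7.5],[0,0,-7.5],[0,0,-7.5],[0,0,-7.5],[0,0,0],[0,0,0]], fingers=[6,6,6,6,6,6,6,6])

```text
clock: 37.7
eef_pos: [0.4914, -0.2404, 0.259]
eef_rot: [0.001, 1.0, -0.0, 0.0]
force: [-0.2, 0.7, -0.3]
grip_width: 0.0603
grasp_force: 0.0
```

Request:
servo_tool(delta_pos=[[0.7,4.7,0],[0.7,4.7,0],[0.7,4.7,0],[0.7,4.7,0],[0.7,4.7,0],[0.7,4.7,0],[0.7,4.7,0],[0.7,4.7,0]], dr=[[0,0,0],[0,0,0],[0,0,0],[0,0,0],[0,0,0],[0,0,0],[0,0,0],[0,0,0]], fingers=[6,6,6,6,6,6,6,6])

```text
clock: 38.5
eef_pos: [0.4343, 0.1386, 0.2595]
eef_rot: [0.0, 1.0, 0.0, 0.0]
force: [0.8, -0.3, 0.3]
grip_width: 0.0595
grasp_force: 0.0
```

Request:
servo_tool(delta_pos=[[0.7,4.5,0],[0.7,4.5,0],[0.7,4.5,0],[0,0,0],[0,0,0]], dr=[[0,0,0],[0,0,0],[0,0,0],[0,0,0],[0,0,0]], fingers=[6,6,6,6,6])

```text
clock: 39.0
eef_pos: [0.4134, 0.2726, 0.259]
eef_rot: [-0.001, 1.0, -0.0, -0.0]
force: [-0.2, -0.4, -0.0]
grip_width: 0.0602
grasp_force: 0.0
```

```bash
python3 look.py 9 wrist scene side
```

```text
wrist [([0.533, 0.208, 0.033], 0.95), ([0.397, 0.356, 0.034], 0.73), ([0.542, 0.321, 0.034], 0.71), ([0.415, 0.205, 0.035], 0.68)]
scene [([0.4, 0.356, 0.034], 0.97), ([0.728, -0.42, -0.005], 0.91), ([0.538, 0.324, 0.031], 0.82), ([0.533, 0.21, 0.036], 0.66)]
side [([0.727, -0.425, 0.002], 0.98), ([0.42, 0.206, 0.031], 0.88), ([0.398, 0.358, 0.035], 0.65), ([0.538, 0.206, 0.036], 0.59)]
39.3 [0.4143 0.2706 0.2593] [-1.     0.002] -1.0402395711284886
```

View pics/wrist9.png

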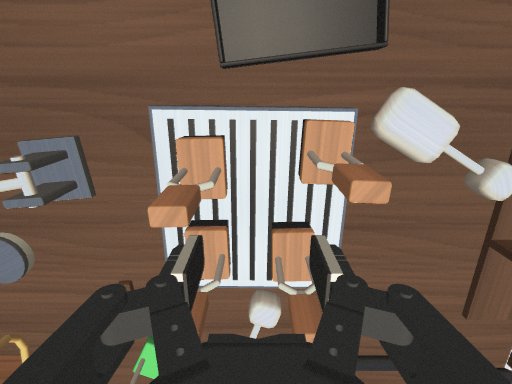

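The knocked brush's grip block is at (362,182), upright and nearly square to the jaws. I'm grasping it at (0.398,0.357).

Request:
servo_tool(delta_pos=[[0.8,4.3,0],[0.8,4.3,0],[0,0,3],[0,0,3],[0,0,2.8],[0,0,0],[0,0,0]], dr=[[0,0,0],[0,0,0],[0,0,0],[0,0,0],[0,0,0],[0,0,0],[0,0,0]], fingers=[6,6,6,6,6,6,6])

```text
clock: 40.0
eef_pos: [0.3981, 0.357, 0.1713]
eef_rot: [0.001, 1.0, -0.0, -0.0]
force: [0.2, -0.2, 0.3]
grip_width: 0.0604
grasp_force: 0.0
```

Request:
servo_tool(delta_pos=[[0,0,0],[0,0,0],[0,0,0],[0,0,0],[0,0,0],[0,0,-0.6],[0,0,-0.6],[0,0,0]], dr=[[0,0,0],[0,0,0],[0,0,0],[0,0,0],[0,0,0],[0,0,0],[0,0,0],[0,0,0]], fingers=[2,2,2,2,2,2,2,2])

```text
clock: 40.8
eef_pos: [0.3981, 0.3582, 0.1842]
eef_rot: [-0.0, 1.0, 0.001, 0.0]
force: [-0.0, -0.3, -1.9]
grip_width: 0.0294
grasp_force: 59.8
```

Request:
servo_tool(delta_pos=[[-1.2,-1.8,0],[-1.2,-1.8,0],[0,0,0],[0,0,0.8],[0,0,0.2],[0,0,0]], dr=[[0,0,0],[0,0,0],[0,0,0],[0,0,0],[0,0,0],[0,0,0]], fingers=[2,2,2,2,2,2])

```text
clock: 41.4
eef_pos: [0.4217, 0.3219, 0.1735]
eef_rot: [-0.0, 1.0, -0.0, 0.0]
force: [0.2, -3.0, 2.5]
grip_width: 0.0292
grasp_force: 59.4
```

Request:
servo_tool(delta_pos=[[0,0,0],[0,0,0],[0,0,0],[0,0,0],[0,0,-1],[0,0,-3],[0,0,-3],[0,0,-2]], dr=[[0,0,0],[0,0,0],[0,0,0],[0,0,0],[0,0,0],[0,0,0],[0,0,0],[0,0,0]], fingers=[6,6,6,6,6,6,6,6])

```text
clock: 42.2
eef_pos: [0.4227, 0.3224, 0.2665]
eef_rot: [0.0, 1.0, 0.001, 0.001]
force: [0.2, -0.2, 0.4]
grip_width: 0.0599
grasp_force: 0.0
```

Request:
servo_tool(delta_pos=[[0,-2.5,0],[-0.3,-4.5,0],[-0.3,-4.7,0],[-0.3,-4.7,0],[-0.3,-4.7,0],[-0.3,-4.7,0],[-0.3,-4.7,0],[-0.3,-4.7,0]], dr=[[0,0,0],[0,0,0],[0,0,0],[0,0,0],[0,0,0],[0,0,0],[0,0,0],[0,0,0]], fingers=[6,6,4,2,0,0,0,0])

```text
clock: 43.0
eef_pos: [0.4429, -0.0321, 0.2645]
eef_rot: [-0.0, 1.0, -0.0, 0.001]
force: [0.5, 0.1, -0.2]
grip_width: 0.0002
grasp_force: 0.0
```

Request:
servo_tool(delta_pos=[[0,-4.5,0],[0,-3,0],[0,0,0],[0,0,0]], dr=[[0,0,0],[0,0,0],[0,0,0],[0,0,0]], fingers=[0,0,0,0])

```text
clock: 43.4
eef_pos: [0.4429, -0.1056, 0.2639]
eef_rot: [0.001, 1.0, 0.0, 0.0]
force: [0.2, 0.2, 0.1]
grip_width: -0.0003
grasp_force: 0.0
```

```bash
python3 look.py 10 wrist scene side; python3 - <<'E'
from h import *
for c in ['wrist','side','scene']:
  print(c,[(np.round(d['position'],3).tolist(),round(d['score'],2),proj(c,d['position'])[0].round(0).tolist()) for d in models.place_of(c,'lever_tip') if d['score']>.3])
E
```

```text
wrist [([0.304, -0.156, -0.002], 0.94), ([0.416, 0.203, 0.034], 0.71), ([0.533, 0.207, 0.037], 0.62)]
scene [([0.228, -0.311, 0.003], 0.96), ([0.536, 0.324, 0.03], 0.88), ([0.419, 0.206, 0.036], 0.82), ([0.421, 0.322, 0.034], 0.8), ([0.537, 0.207, 0.034], 0.56)]
side [([0.422, 0.321, 0.035], 0.56), ([0.539, 0.208, 0.033], 0.5), ([0.54, 0.321, 0.035], 0.38)]
43.7 [ 0.4429 -0.1042  0.2633] [-1.    -0.002] -1.8585602450407173
wrist [([0.447, -0.122, 0.115], 0.77, [240.0, 179.0])]
side [([0.541, 0.322, 0.038], 0.67, [245.0, 160.0]), ([0.445, -0.121, 0.112], 0.45, [253.0, 216.0])]
scene [([0.444, -0.12, 0.111], 0.55, [227.0, 170.0])]
```

View pics/wrist10.png

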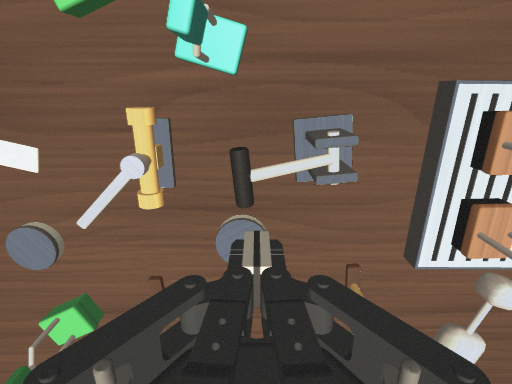

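All four brushes are in place. The lever T bar shows at (241,177). I'm positioning above it and pressing.

Request:
servo_tool(delta_pos=[[-0.3,-1.8,0],[0,0,4],[0,0,4],[0,0,3.5],[0,0,0],[0,0,0]], dr=[[0,0,0],[0,0,0],[0,0,0],[0,0,0],[0,0,0],[0,0,0]], fingers=[0,0,0,0,0,0])

```text
clock: 44.45
eef_pos: [0.4457, -0.1229, 0.1483]
eef_rot: [-0.0, 1.0, 0.0, -0.001]
force: [-0.2, -0.2, 0.4]
grip_width: 0.0001
grasp_force: 0.0
```

Request:
servo_tool(delta_pos=[[0,0,1.5],[0,-0.2,1.5],[0,-0.2,1.5],[0,-0.1,1.5],[0,-0.1,1.5],[0,0,0.5],[0,0,0]], dr=[[0,0,0],[0,0,0],[0,0,0],[0,0,0],[0,0,0],[0,0,0],[0,0,0]], fingers=[0,0,0,0,0,0,0])

```text
clock: 45.15
eef_pos: [0.449, -0.1304, 0.0709]
eef_rot: [-0.0, 1.0, -0.001, 0.003]
force: [2.9, -4.0, 4.2]
grip_width: 0.0001
grasp_force: 2.2
```

Request:
servo_tool(delta_pos=[[0,0,0.7],[0,0,0.7],[0,0,0.3],[0,0,0]], dr=[[0,0,0],[0,0,0],[0,0,0],[0,0,0]], fingers=[0,0,0,0])

```text
clock: 45.55
eef_pos: [0.4488, -0.1293, 0.055]
eef_rot: [0.0, 1.0, -0.0, 0.002]
force: [-1.6, 3.2, 14.8]
grip_width: 0.0002
grasp_force: 7.5
```

```bash
python3 - <<'E'
from h import *
s=arm.state(); print(s['eef_pos'].round(4),s['force'])
shot('side','s11'); print([(np.round(d['position'],3).tolist(),round(d['score'],2)) for d in models.place_of('side','lever_tip')][:3])
E
```

```text
[ 0.4488 -0.1293  0.055 ] [-1.61927908  3.18715324 14.81219251]
[]
```

Request:
servo_tool(delta_pos=[[0,0,0.15],[0,0,0],[0,0,0]], dr=[[0,0,0],[0,0,0],[0,0,0]], fingers=[0,0,0])

```text
clock: 45.95
eef_pos: [0.4488, -0.1293, 0.0545]
eef_rot: [0.0, 1.0, -0.0, 0.002]
force: [-3.3, 3.5, 23.3]
grip_width: 0.0003
grasp_force: 11.6
```

Request:
servo_tool(delta_pos=[[0,0,-2],[0,0,-2.5],[0,0,-2.5],[0,0,-4],[0,0,-5],[0,0,-5],[0,0,0],[0,0,0]], dr=[[0,0,0],[0,0,0],[0,0,0],[0,0,0],[0,0,0],[0,0,0],[0,0,0],[0,0,0]], fingers=[0,0,0,0,0,0,0,0])

```text
clock: 46.75
eef_pos: [0.4466, -0.1291, 0.2624]
eef_rot: [-0.0, 1.0, -0.0, 0.002]
force: [0.4, -0.2, -1.0]
grip_width: -0.0
grasp_force: 0.0
```

```bash
python3 look.py 12 side scene wrist; python3 - <<'E'
from h import *
for c in ['wrist','side','scene']:
  print(c,[(q,np.round(d['position'],3).tolist(),round(d['score'],2)) for q in ['lever_tip','valve_axis','valve_grip'] for d in models.place_of(c,q) if d['score']>.4])
a=cv2.imread('pics/wrist12.png'); b=cv2.imread('pics/side12.png')[140:300,180:340]
o=np.zeros((384,784,3),'u1'); o[:,:512]=a; o[:272,512:]=cv2.resize(b,(272,272)); cv2.imwrite('pics/c12.png',o)
E
```

```text
side [([0.42, 0.206, 0.032], 0.6), ([0.539, 0.32, 0.035], 0.53), ([0.422, 0.322, 0.039], 0.49)]
scene [([0.229, -0.314, 0.002], 0.97), ([0.54, 0.325, 0.03], 0.96), ([0.535, 0.207, 0.034], 0.94), ([0.419, 0.206, 0.034], 0.84), ([0.424, 0.32, 0.035], 0.66), ([0.617, -0.076, 0.148], 0.62)]
wrist [([0.534, 0.206, 0.037], 0.81)]
47.05 [ 0.4448 -0.1288  0.2579] [-1. -0.] -1.9064983543156655
wrist [('lever_tip', [0.444, -0.124, 0.112], 0.96), ('valve_axis', [0.436, -0.253, 0.074], 0.73), ('valve_grip', [0.501, -0.308, 0.074], 0.8)]
side [('lever_tip', [0.445, -0.123, 0.115], 0.59), ('valve_axis', [0.436, -0.254, 0.079], 0.87), ('valve_grip', [0.498, -0.309, 0.076], 0.77)]
scene [('lever_tip', [0.444, -0.122, 0.109], 0.73), ('valve_axis', [0.445, -0.25, 0.074], 0.79), ('valve_grip', [0.496, -0.31, 0.075], 0.53)]
```

View pics/c12.png

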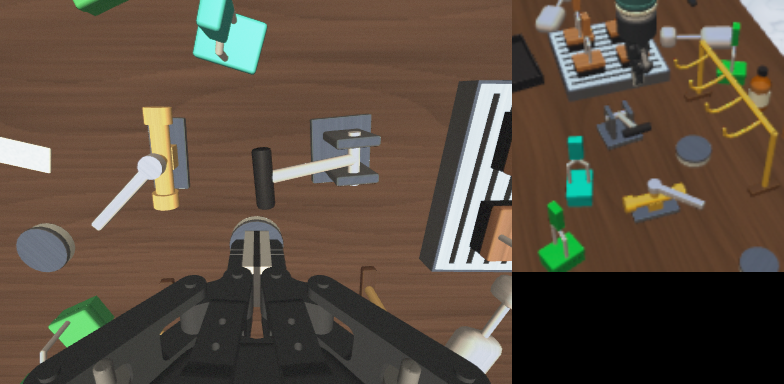

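The lever is back up at (263,178) and the valve handle is still at 45°. All four brushes stand on the grate and the gripper touches nothing, so I'm handing in.

```bash
python3 -c "
from h import *
print(close_job())"
```

```text
the job is handed in; nothing more can be done
None
```

I handed the job in: all four brushes stand on the grate (one was knocked aside mid-run and I moved it back), the valve is at about 45°, and the start lever was pressed to its stop and came back up; no verdict was returned.

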